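# Lower the ratchet beam block before the laser

### The job

Block the laser: press the orange pawl tab down until the pawl is free of the ratchet teeth, then push the arm with the green bar fully down onto its stop so that the black plate stands before the laser head. Only press and push: lift nothing, do not force the arm while the pawl is engaged, and leave the loose optics and tools where they are.

Things in the scene. Friction and masses are not known exactly. Their poses are not given: they have to be found in the camera images.
- stand: Fixed stand of the ratchet beam block: black plate 360 x 250 x 12 mm on the table, with two narrow aluminium cheeks (140 mm high) carrying the arm's pivot and the pawl, and a grey laser head (top 95 mm above the table). Origin on the table surface right below the arm's pivot. Its x axis points level from the pivot to the arm's free end, z up, y along the pivot axis.
- pivot (a point): The arm's pivot axis, 120 mm above the table, along the stand's y. In the stand's frame the plate spans x -165 to 195, y -125 to 125 mm; the cheeks stand at y -21 to 21, x -55 to 15 mm; the laser head at x 73 to 137, y 36 to 124 mm.
- blocker (a joint): Angle of the arm, rad: about 0 raised (then 0.90 rad, 52 degrees, above level; starts at 0 to 0.07), growing as it swings down in the stand's x-z plane, 0.90 level on its lower stop. With the pawl engaged the toothed wheel on its pivot is caught at about 0.12. Freed, the arm stays where it is left: its stiff pivot takes 2 to 4 N of push on the green bar.
- push_bar (a point): Centre of the green round bar across the arm's free end: 20 mm in diameter, 60 mm long along the stand's y, 165 mm from the pivot. About 250 mm above the table with the arm raised, 120 mm with it down. Below the arm hangs a black plate with yellow stripes (52 x 66 mm) that comes down before the laser head.
- pawl (a joint): Angle of the orange pawl, rad: 0 engaged in the teeth (start), growing as its tab is pressed down, 0.40 at its end stop. It is clear of the teeth beyond about 0.2. It has a stiff pivot, takes about 3 to 4 N on the tab, and stays where it is left.
- pawl_tab (a point): Middle of the upper face of the orange pawl's flat tab, 36 mm (along the stand's x) x 34 mm, on the side away from the arm: 105 mm from the pivot towards the stand's -x, 98 mm above the table. Pressed fully it sinks 27 mm and shifts 7 mm further to -x, turning about the pawl's axis, 43 mm behind the arm's pivot (-x) and 68 mm above the table.
- lens_post: Bystander: green lens in a black ring on a short post with a round foot, about 75 mm high, foot 40 mm across, standing loose on the stand's plate in line with the laser head. Origin at the centre of its underside.
- post_holder: Bystander: black upright cylinder 25 mm across, 72 mm high, standing loose on the stand's plate. Origin at the centre of its underside.
- lens_tube: Bystander: brass ring 31 mm across, 25 mm high, lying loose on the stand's plate. Origin at the centre of its underside.
- mirror_post: Bystander: round mirror on a post with a round foot, about 98 mm high, standing loose on the table. Origin at the centre of its underside.
- hex_driver: Bystander: screwdriver with a yellow handle, lying on the table. Origin at the underside, in its middle.
- wash_bottle: Bystander: white bottle with a blue cap, 54 mm across, 130 mm high, standing on the table. Origin at the centre of its underside.
- clamp_fork: Bystander: dark steel clamp block 55 x 28 mm, 18 mm high, lying on the table. Origin at the centre of its underside.

How it is judged:
On the way, in this order (a step that is already met when the one before it is completed fails the run):
1. the pawl is pressed free of the teeth, the arm still raised (value of joint pawl above 0.22 rad and value of joint blocker below 0.2 rad), for 0.1 s.
2. the arm is pushed fully down (value of joint blocker above 0.84 rad), for 0.2 s.
At the end, for the whole second after the job is handed in: The arm is down within 0.06 rad of its lower stop (joint blocker above 0.84) and at rest; the pawl was freed (joint pawl above 0.22) while the arm was still raised (value of joint blocker above 0.84 rad and velocity of joint blocker between -0.05 and 0.05 rad/s); the robot touches nothing.
It fails at once if the arm is forced past the teeth with the pawl still in them (value of joint blocker above 0.25 rad and value of joint pawl below 0.12 rad).
It fails at once if the arm is lifted (value of joint blocker below -0.06 rad).
It fails at once if a bystander is lifted or shifted more than 20 mm (distance of any of lens_post, post_holder, lens_tube, mirror_post, hex_driver, wash_bottle, clamp_fork from where it was at the start of the episode above 0.02 m).
It fails at once if a bystander is knocked over (angle between any of lens_post, post_holder, lens_tube, mirror_post, wash_bottle, clamp_fork's own z axis and vertical above 0.4 rad).
It also fails if it takes over 48 s, if anything falls off the work surface, if the arm or the gripper's body presses on something with over 40 N, if the wrist force passes 120 N, or if a joint passes its speed limit or range.

### The arm

A 6-joint arm with a two-finger parallel gripper is mounted at the origin on the work surface. World frame = base frame: x ahead of the robot, y to its left, z up, the work surface at z = 0. Lengths are in m, angles in rad, forces in N, time in s.
With the tool pointing down it reaches from about 0.275 to 0.75 m from the base axis. Payload 10.2 kg.
Tool frame: the origin (TCP) lies on the mounting face of the last link; the fingertips stand 173 mm ahead of it and the grasp point (between the pads) lies robot.grip_point_offset ahead of it (robot.grip_point_offset is the distance from the TCP to the grasp point, in m); z points along the fingers, y is the direction in which the jaws open and shut (so a half turn about z gives the same grasp; the last joint's range is limited). The gripper opens to 85 mm and grips with 20 to 120 N. Pads are 22 mm wide; open, the fingers measure 114 mm over their backs; the gripper's body (76 mm by 85 mm) begins 54 mm behind the grasp point. The pads swing forward as they close: fully open they stand 13 mm farther back than shut.
Start: joints at [1.074, 0.313, 1.498, -0, 1.331, -0.223], TCP at [0.142, 0.505, 0.405] pointing down, gripper open.
Joint ranges: [-2.94, 2.94], [-0.97, 2.17], [0.19, 2.56], [-1.23, 4.37], [0.02, 3.11], [-2.88, 2.88]. Speed limits (rad/s): [2.39, 2.39, 3.01, 3.14, 3.14, 3.14].

### API

Orientations are given as a 3x3 rotation matrix whose columns are the frame's x, y, z axes.
In Python, from plant import robot gives the robot as it stands.
- The arm moves only by the tool servo_tool, never from a script. Its argument "plan" is a list of rows, each a list of 7 numbers: the shift along the world's x, y, z in m, then the turn, a rotation vector about the world's x, y, z in degrees, then the closure, from -1 (fully open) to 1 (shut). A call has 1 to 20 rows; each row is the pose to reach, as a shift and turn from the pose commanded when the call began; what a row does not reach only later rows make up. A row lasts 1/8 s, in which the tool goes at most 62.5 mm and 10.7 degrees, less where a joint would pass 70% of its speed; a pose out of reach is approached as far as the arm can. A call with a gripper value outside its range is refused whole. The fingers move at their own pace and stop on an object; "newtons" is the grip in N (left out, the last holds). Time passes only in rows, so rows that repeat a pose let the fingers close. It gives the time, the measured TCP pose, the force and the opening at its end, in the units of the state.
- robot.get_state(): the state, without advancing time (a new reading comes with each control period).
- robot.capture(name): name is "scene" or "top"; returns a dict with "color" (420x560x3 uint8, red, green, blue), "fx", "fy", "cx", "cy" (pixels), "rvec" (rotation vector, rad) and "tvec" (3), from world to camera coordinates, as OpenCV has them. Camera axes: x right, y down, z forward; pixel columns grow to the right and rows downward; lengths in m; the calibration is good to about 2 mm. A picture is of the moment at which its call begins. There is no depth.
- robot.close_job(): hands the job in, once; it reports no verdict.
The state is a dict: "clock": time; "joint_pos": joint angles; "joint_velocities": joint speeds; "joint_efforts": joint torques, N m; "tcp_pos": TCP position; "eef_rot": TCP orientation; "wrist_force": force on the tool from outside, world axes, zero at the start; "ft_torque": the same for the moment, N m; "finger_gap": finger opening in m.
Only numpy, scipy, OpenCV 4.12 (cv2) and the standard library are available. Lean on these libraries where they do the work, as an engineer would, in place of code of your own. Each camera call takes 0.05 s, during which the arm holds its last target.

## Working session

There is one attempt and no reset: what is moved stays moved. The work goes in short steps, Python scripts to look and compute and a tool call to move; the robot and the scene stay as the last step left them, time stands still between calls to the robot, and variables do not carry over. Pictures are saved under pics/ and viewed, and the job is handed in when it is done.

Besides the shell and the picture viewer there is one more tool, called after "Emit:" as name([rows], argument=value, ...), one row to a line, values as JSON. servo_tool: Moves the arm, as the interface text tells. Its arguments: {"type":"object","properties":{"plan":{"type":"array","items":{"type":"array","items":{"type":"number"}}},"newtons":{"type":"number"}},"required":["plan"]}

```bash
ls; mkdir -p pics; python3 - <<'E'
from plant import robot
import cv2, json, numpy as np
s=robot.get_state(); print(s); print(robot.grip_point_offset)
for n in("scene","top"):
    c=robot.capture(n)
    cv2.imwrite(f"pics/{n}0.png",c["color"][:,:,::-1]); 
    np.savez(f"pics/{n}0.npz",**c)
    print(n,c["fx"],c["cx"],c["cy"],c["rvec"],c["tvec"])
E
```

```text
pics
{'clock': 0.0, 'joint_pos': array([ 1.07361893e+00,  3.13457484e-01,  1.49845514e+00, -3.31351934e-05,
        1.33099825e+00, -2.23396131e-01]), 'joint_velocities': array([-1.15906892e-03, -5.05556451e-04, -2.50504206e-04, -2.19496185e-04,
        4.16033355e-06, -1.14896434e-03]), 'joint_efforts': array([ 2.92944105e-04, -4.12267220e+01, -2.59746587e+01, -1.52789680e-04,
        4.13042813e-03,  5.21182670e-06]), 'tcp_pos': array([0.14193862, 0.50540632, 0.4041243 ]), 'eef_rot': array([[-9.62757483e-01,  2.70365805e-01, -6.00432454e-04],
       [ 2.70366346e-01,  9.62756802e-01, -1.17398170e-03],
       [ 2.60665921e-04, -1.29259640e-03, -9.99999131e-01]]), 'wrist_force': array([-0.19803493, -0.38545245,  0.18664528]), 'ft_torque': array([-0.01322208, -0.01668471,  0.03135539]), 'finger_gap': 0.08561321571923257}
0.1547
scene 385.98460505957394 275.74892817464786 209.6356249080067 [ 1.09612241  2.16911945 -1.22693356] [ 0.35785915 -0.08493191  1.46817785]
top 461.34082023594 287.55292317516245 213.04703991293562 [ 2.12708813 -2.15738207  0.1838908 ] [-0.0034224   0.54761366  1.63502021]
```

View pics/scene0.png

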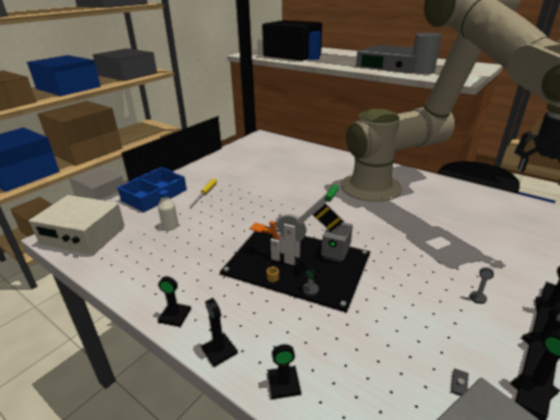

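View pics/top0.png

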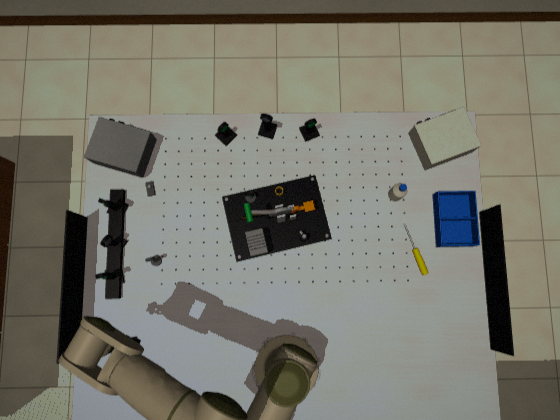

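The scene view shows the raised green bar near (331,192), the orange tab near (262,229) and the black plate. In the top view the bar is at (248,211), the tab at (309,206) and the plate is centred near (277,218). Next I'll measure them.

```bash
cat > h.py <<'E'
import numpy as np, cv2
def load(n): return dict(np.load(f"pics/{n}.npz"))
def KRt(c):
    K=np.array([[c["fx"],0,c["cx"]],[0,c["fy"],c["cy"]],[0,0,1.]],float); R=cv2.Rodrigues(c["rvec"])[0]; return K,R,c["tvec"].reshape(3)
def ray(c,u,v):
    K,R,t=KRt(c); return -R.T@t, R.T@np.linalg.inv(K)@np.array([u,v,1.])
def onz(c,u,v,z):
    o,d=ray(c,u,v); return o+d*(z-o[2])/d[2]
def proj(c,p):
    K,R,t=KRt(c); q=K@(R@np.asarray(p,float)+t); return q[:2]/q[2]
def tri(c1,p1,c2,p2):
    o1,d1=ray(c1,*p1);o2,d2=ray(c2,*p2)
    s=np.linalg.lstsq(np.c_[d1,-d2],o2-o1,rcond=None)[0]
    a=o1+d1*s[0];b=o2+d2*s[1]; return (a+b)/2,np.linalg.norm(a-b)
def blobs(c,lo,hi,roi,amin=8):
    h=cv2.cvtColor(c["color"],cv2.COLOR_RGB2HSV); m=cv2.inRange(h,lo,hi)
    z=np.zeros_like(m); x0,y0,x1,y1=roi; z[y0:y1,x0:x1]=m[y0:y1,x0:x1]
    n,l,s,ce=cv2.connectedComponentsWithStats(z)
    return [(s[i].tolist(),ce[i].round(1).tolist(),cv2.minAreaRect(np.argwhere(l==i)[:,::-1].astype(np.float32))) for i in range(1,n) if s[i,4]>=amin]
E
python3 - <<'E'
from h import *
t=load("top0");s=load("scene0")
print("green top",blobs(t,(45,120,60),(80,255,255),(215,170,340,270)))
print("green sc",blobs(s,(45,120,60),(80,255,255),(220,170,380,310)))
print("or top",blobs(t,(3,180,120),(18,255,255),(215,170,340,270)))
print("or sc",blobs(s,(3,180,120),(18,255,255),(220,170,380,310)))
m=cv2.inRange(t["color"],(0,0,0),(60,60,60)); m[:170]=0;m[270:]=0;m[:,:215]=0;m[:,340:]=0
m=cv2.morphologyEx(m,cv2.MORPH_CLOSE,np.ones((9,9)))
cs=max(cv2.findContours(m,0,2)[0],key=cv2.contourArea); r=cv2.minAreaRect(cs); print(r)
for p in cv2.boxPoints(r): print(p,onz(t,*p,.012))
for n,im,r,k in(("t",t,(215,165,340,270),6),("s",s,(215,170,385,310),4)):
    x0,y0,x1,y1=r; cv2.imwrite(f"pics/crop{n}.png",cv2.resize(im["color"][y0:y1,x0:x1,::-1],None,fx=k,fy=k,interpolation=cv2.INTER_CUBIC))
E
```

```text
green top [([244, 203, 9, 19, 102], [247.7, 212.1], ((247.71176147460938, 211.95294189453125), (18.65601921081543, 5.314796447753906), 77.47119140625))]
green sc [([325, 185, 13, 16, 93], [331.7, 191.7], ((331.4117431640625, 192.1470489501953), (6.345447540283203, 16.97835922241211), 30.963754653930664)), ([331, 242, 4, 4, 12], [332.5, 243.5], ((332.5, 243.5), (2.8284268379211426, 2.8284268379211426), 45.0))]
or top [([294, 201, 21, 10, 108], [305.9, 206.2], ((303.6176452636719, 206.9706268310547), (8.48874568939209, 19.645383834838867), 75.96376037597656))]
or sc [([271, 222, 4, 3, 9], [272.3, 222.9], ((272.25, 222.75001525878906), (2.8284268379211426, 2.1213202476501465), 45.0)), ([251, 224, 20, 8, 93], [259.7, 227.7], ((260.7059020996094, 228.17649841308594), (18.91777801513672, 6.790997505187988), 14.03624439239502))]
((273.0305480957031, 222.0020294189453), (74.50296783447266, 104.93132019042969), 75.42578887939453)
[212.87936 199.15134] [0.60886205 0.26568523 0.012     ]
[314.43427 172.74707] [ 0.70511832 -0.11505926  0.012     ]
[333.18173 244.85272] [ 0.43215593 -0.17735676  0.012     ]
[231.62683 271.257  ] [0.34128777 0.19476228 0.012     ]
```

View pics/cropt.png

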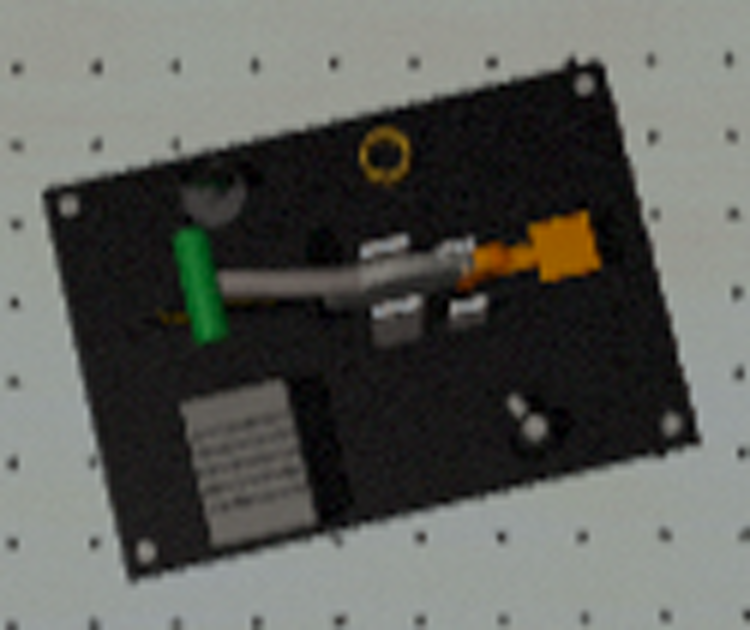

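View pics/crops.png

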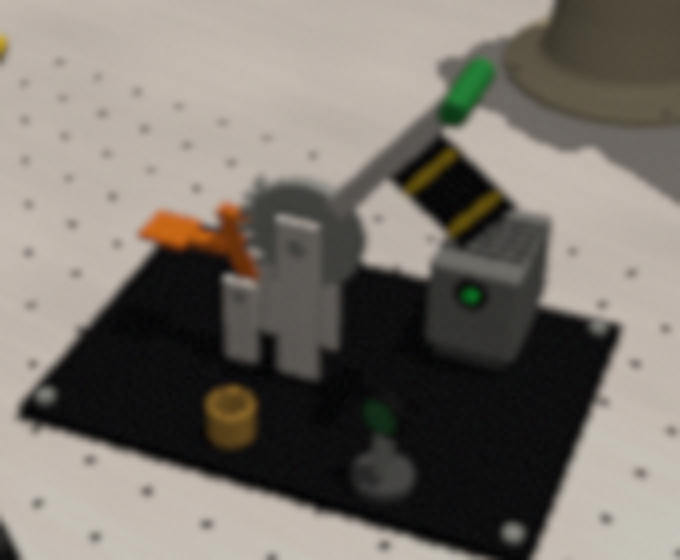

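The top crop shows the plate corners at about (45,188), (603,63), (697,440) and (130,578), at 6x scale. The laser head is on the side nearer the robot. The arm points left in the image, which is world +y.

```bash
cat >> h.py <<'E'
E
python3 - <<'E'
from h import *
t=load("top0");s=load("scene0")
C=[(45,188),(603,63),(697,440),(130,578)]
P=[onz(t,u/6+215-.4,v/6+165-.4,.012) for u,v in C]
for p in P: print(p.round(4))
tl,tr,br,bl=P
print("sizes",[np.linalg.norm(a-b).round(4) for a,b in((tl,tr),(bl,br),(tl,bl),(tr,br))])
ex=(tl-tr)+(bl-br); ex[2]=0; ex/=np.linalg.norm(ex); ey=np.cross([0,0,1],ex); print("ex",ex,"yaw",np.degrees(np.arctan2(ex[1],ex[0])))
O=sum(P)/4-.015*ex; O[2]=0; print("O",O)
R=np.c_[ex,ey,[0,0,1]]
def loc(p): return (R.T@(p-O)).round(4)
def W(x,y,z): return O+R@np.array([x,y,z])
np.savez("stand.npz",O=O,R=R)
p,e=tri(t,(247.7,212),s,(331.6,192)); print("bar",p,loc(p),e)
p,e=tri(t,(309.5,205.8),s,(258.5,228)); print("tab",p,loc(p),e)
for nm,q in dict(tab=(-.105,0,.098),tab1=(-.123,.017,.098),tab2=(-.087,-.017,.098),bar0=(.165*np.cos(.9),0,.12+.165*np.sin(.9)),laser=(.105,.08,.095),l1=(.073,.036,.095),l2=(.137,.124,.095)).items():
    w=W(*q); print(nm,w.round(4),"top",proj(t,w).round(1),((proj(t,w)-[215,165])*6).round(0),"sc",proj(s,w).round(1))
# bystanders: post holder
for nm,u,v,z in(("holder top",515/6+215,405/6+165,.084),("holder2",535/6+215,428/6+165,.084),("brass",385/6+215,155/6+165,.037),("lens foot",213/6+215,195/6+165,.02)):
    print(nm,loc(onz(t,u,v,z)))
for nm,u,v in (("bottle",400,190),("mirror",156,258)): print(nm,onz(t,u,v,.1).round(3))
E
```

```text
[0.6206 0.2315 0.012 ]
[ 0.696  -0.1173  0.012 ]
[ 0.4578 -0.1692  0.012 ]
[0.3784 0.178  0.012 ]
sizes [np.float64(0.3569), np.float64(0.3562), np.float64(0.248), np.float64(0.2438)]
ex [-0.21700045  0.9761715   0.        ] yaw 102.53291570993802
O [0.5414604  0.01609439 0.        ]
bar [0.51838588 0.1181691  0.25392607] [0.1046 0.0004 0.2539] 0.0006895789746793728
tab [ 0.56231969 -0.08585601  0.09399903] [-0.104   0.0018  0.094 ] 0.006925178603368499
tab [ 0.5642 -0.0864  0.098 ] top [308.9 205.6] [564. 244.] sc [256.6 226.9]
tab1 [ 0.5516 -0.1077  0.098 ] top [315.  209.1] [600. 265.] sc [253.7 222.5]
tab2 [ 0.5769 -0.0651  0.098 ] top [302.8 202.2] [527. 223.] sc [259.6 231.5]
bar0 [0.5192 0.1162 0.2492] top [248.3 212. ] [200. 282.] sc [330.5 193.6]
laser [0.4406 0.1012 0.095 ] top [256.  241.4] [246. 458.] sc [337.3 229.3]
l1 [0.4905 0.0795 0.095 ] top [262.1 227.1] [282. 373.] sc [321.1 235.2]
l2 [0.3907 0.1229 0.095 ] top [249.8 255.8] [209. 545.] sc [352.8 223.6]
holder top [-0.0556  0.0847  0.084 ]
holder2 [-0.0638  0.1006  0.084 ]
brass [-0.0174 -0.0889  0.037 ]
lens foot [ 0.0912 -0.0922  0.02  ]
bottle [ 0.616 -0.411  0.1  ]
mirror [0.387 0.446 0.1  ]
```

The bar and tab triangulate to within 5 mm of the given geometry. The stand origin is (0.541, 0.016), yaw 102.5°. I'll raise the tool, shut the gripper, and move over the outer half of the tab with the jaws along the stand's y.

Emit:
servo_tool([
  [0,0,0.05,0,0,0,1],
  [0,0,0.09,0,0,0,1],
  [0.03,-0.04,0.09,0,0,-4,1],
  [0.06,-0.08,0.09,0,0,-8,1],
  [0.09,-0.12,0.09,0,0,-12,1],
  [0.12,-0.17,0.09,0,0,-17,1],
  [0.15,-0.21,0.09,0,0,-22,1],
  [0.18,-0.255,0.09,0,0,-26,1],
  [0.21,-0.3,0.09,0,0,-31,1],
  [0.24,-0.34,0.09,0,0,-35,1],
  [0.27,-0.385,0.09,0,0,-39,1],
  [0.3,-0.425,0.09,0,0,-44,1],
  [0.33,-0.47,0.09,0,0,-48,1],
  [0.36,-0.51,0.09,0,0,-53,1],
  [0.39,-0.555,0.09,0,0,-57,1],
  [0.41,-0.58,0.09,0,0,-60,1],
  [0.424,-0.6,0.09,0,0,-62,1],
  [0.424,-0.602,0.09,0,0,-62,1],
  [0.424,-0.602,0.09,0,0,-62,1],
  [0.424,-0.602,0.09,0,0,-62,1],
])

```text
clock: 2.6
tcp_pos: [0.5656, -0.0957, 0.495]
eef_rot: [[-0.214, 0.977, 0.0], [0.977, 0.214, 0.0], [-0.0, 0.0, -1.0]]
wrist_force: [0.4, -0.8, -0.2]
finger_gap: 0.0
```

Emit:
servo_tool([
  [0,0,-0.04,0,0,0,1],
  [0,0,-0.09,0,0,0,1],
  [0,0,-0.14,0,0,0,1],
  [0,0,-0.18,0,0,0,1],
  [0,0,-0.2,0,0,0,1],
  [0,0,-0.21,0,0,0,1],
  [0,0,-0.21,0,0,0,1],
  [0,0,-0.21,0,0,0,1],
])

```text
clock: 3.6
tcp_pos: [0.5661, -0.0965, 0.2858]
eef_rot: [[-0.213, 0.977, 0.002], [0.977, 0.213, -0.001], [-0.001, 0.002, -1.0]]
wrist_force: [0.4, -0.2, -0.8]
finger_gap: -0.0003
```

```bash
cat > look.py <<'E'
import sys; from plant import robot; from h import *
k=sys.argv[1]; ims=[]
for n,r in(("scene",(210,150,385,310)),("top",(215,160,345,275))):
    c=robot.capture(n); np.savez(f"pics/{n}{k}.npz",**c); x0,y0,x1,y1=r
    cv2.imwrite(f"pics/{n}{k}c.png",cv2.resize(c["color"][y0:y1,x0:x1,::-1],None,fx=3.5,fy=3.5,interpolation=cv2.INTER_CUBIC))
S=robot.get_state(); st=np.load("stand.npz"); tip=S["tcp_pos"]+.173*S["eef_rot"][:,2]
print(S["clock"],"tip stand",(st["R"].T@(tip-st["O"])).round(4),"F",S["wrist_force"].round(1))
E
python3 look.py 1
```

```text
3.7 tip stand [-0.1154  0.0002  0.1126] F [-1.   0.5  0.2]
```

View pics/scene1c.png

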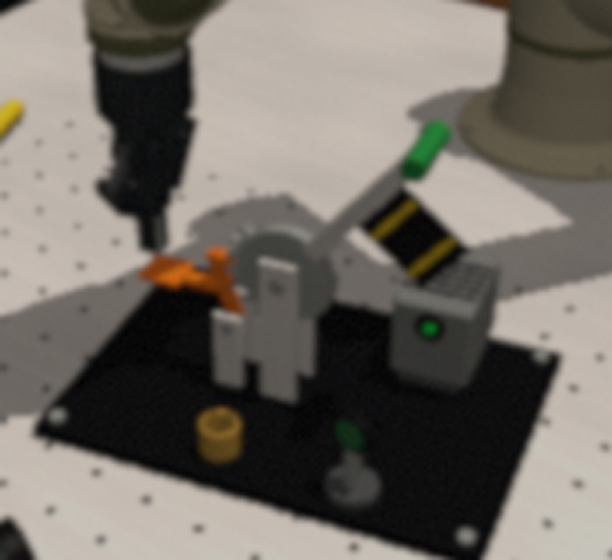

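The fingertip (crop (152,248)) stands just above the outer part of the tab, clear of the cheeks. I'll press down slowly.

Emit:
servo_tool([
  [0,0,-0.005,0,0,0,1],
  [0,0,-0.01,0,0,0,1],
  [0,0,-0.014,0,0,0,1],
  [0,0,-0.018,0,0,0,1],
  [0,0,-0.022,0,0,0,1],
  [0,0,-0.025,0,0,0,1],
  [0,0,-0.028,0,0,0,1],
  [0,0,-0.03,0,0,0,1],
  [0,0,-0.03,0,0,0,1],
])

```text
clock: 4.82
tcp_pos: [0.5662, -0.0969, 0.2548]
eef_rot: [[-0.213, 0.977, 0.001], [0.977, 0.213, -0.001], [-0.001, 0.001, -1.0]]
wrist_force: [1.9, -3.6, 3.3]
finger_gap: -0.0
```

```bash
python3 look.py 2
```

```text
4.925 tip stand [-0.1157  0.0002  0.0819] F [ 0.9 -4.9  2.9]
```

View pics/scene2c.png

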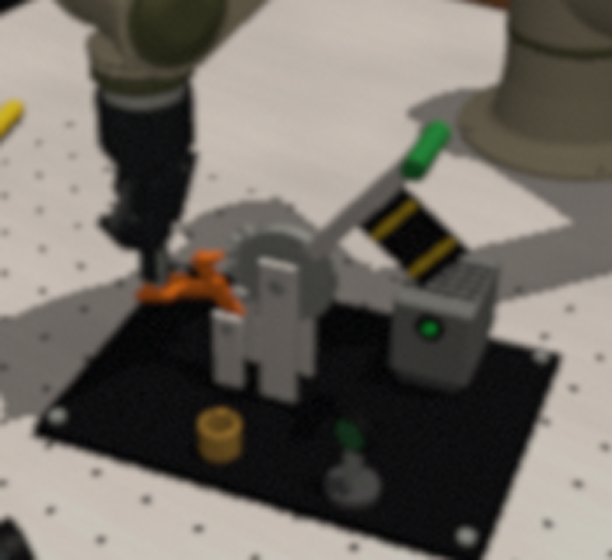

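The pawl has swung clear of the wheel (nose at crop (205,258)) and the arm is unmoved. The estimate is about 0.28 rad, so I'll press 4 mm more for margin.

Emit:
servo_tool([
  [0,0,-0.002,0,0,0,1],
  [0,0,-0.004,0,0,0,1],
  [0,0,-0.004,0,0,0,1],
])

```text
clock: 5.3
tcp_pos: [0.5661, -0.0968, 0.2507]
eef_rot: [[-0.213, 0.977, 0.001], [0.977, 0.213, -0.001], [-0.001, 0.001, -1.0]]
wrist_force: [2.3, -4.6, 3.0]
finger_gap: -0.0003
```

```bash
python3 look.py 3; python3 - <<'E'
from h import *
for k in (0,3):
    print(blobs(load(f"scene{k}"),(45,120,60),(80,255,255),(300,170,380,230)), blobs(load(f"scene{k}"),(3,180,120),(18,255,255),(220,170,380,310)))
E
```

```text
5.4 tip stand [-0.1156  0.0003  0.0778] F [ 2.  -4.7  3.1]
[([325, 185, 13, 16, 93], [331.7, 191.7], ((331.4117431640625, 192.1470489501953), (6.345447540283203, 16.97835922241211), 30.963754653930664))] [([271, 222, 4, 3, 9], [272.3, 222.9], ((272.25, 222.75001525878906), (2.8284268379211426, 2.1213202476501465), 45.0)), ([251, 224, 20, 8, 93], [259.7, 227.7], ((260.7059020996094, 228.17649841308594), (18.91777801513672, 6.790997505187988), 14.03624439239502))]
[([325, 185, 13, 15, 89], [331.6, 191.8], ((331.5786437988281, 192.1741485595703), (5.829988479614258, 16.853965759277344), 32.00538635253906))] [([265, 223, 6, 3, 14], [267.8, 223.9], ((267.5, 224.0), (2.0, 5.0), 90.0)), ([269, 228, 10, 11, 35], [272.7, 232.2], ((273.5000305175781, 233.00003051757812), (13.435027122497559, 3.535533905029297), 45.0)), ([250, 230, 16, 6, 41], [258.3, 233.0], ((257.67242431640625, 233.43101501464844), (3.899602174758911, 15.412713050842285), 68.19859313964844))]
```

View pics/scene3c.png

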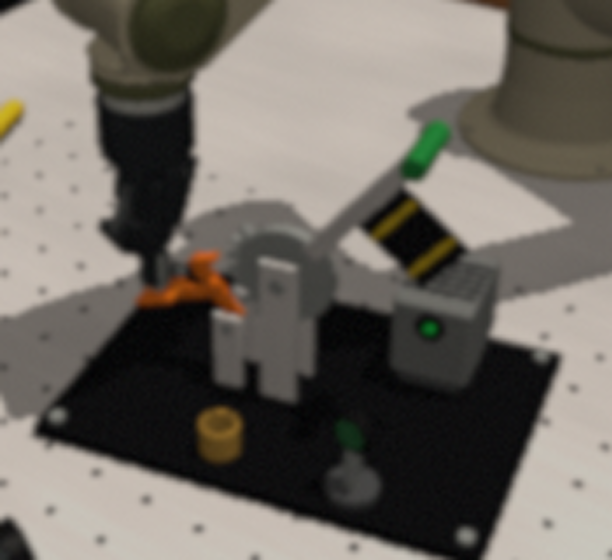

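The tip at 78 mm puts the pawl at about 0.33 rad, and the bar hasn't moved. Next: straight up, then across to above the green bar.

Emit:
servo_tool([
  [0,0,0.01,0,0,0,1],
  [0,0,0.04,0,0,0,1],
  [0,0,0.09,0,0,0,1],
  [0,0,0.14,0,0,0,1],
  [0,0,0.19,0,0,0,1],
  [0,0,0.225,0,0,0,1],
  [-0.005,0.02,0.23,0,0,0,1],
  [-0.013,0.06,0.23,0,0,0,1],
  [-0.022,0.1,0.23,0,0,0,1],
  [-0.031,0.14,0.23,0,0,0,1],
  [-0.04,0.18,0.23,0,0,0,1],
  [-0.045,0.205,0.23,0,0,0,1],
  [-0.047,0.215,0.23,0,0,0,1],
  [-0.047,0.215,0.23,0,0,0,1],
  [-0.047,0.215,0.23,0,0,0,1],
])

```text
clock: 7.28
tcp_pos: [0.5191, 0.1178, 0.4804]
eef_rot: [[-0.212, 0.977, -0.001], [0.977, 0.212, -0.0], [0.0, -0.001, -1.0]]
wrist_force: [0.7, -0.8, -0.9]
finger_gap: -0.0005
```

```bash
python3 look.py 4
```

```text
7.375 tip stand [ 1.041e-01 -2.000e-04  3.075e-01] F [ 0.1 -0.5 -0.5]
```

View pics/scene4c.png

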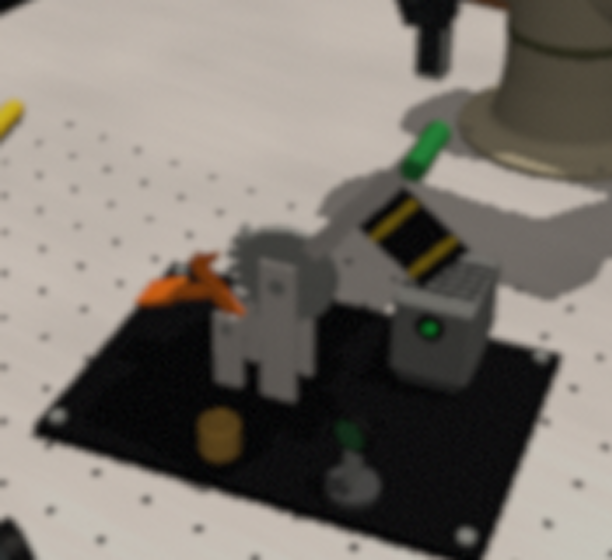

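The pawl stays down and free, and the fingertip (crop (432,75)) is over the green bar. Next I push the bar down along its arc, stopping halfway to check.

Emit:
servo_tool([
  [0,0,-0.02,0,0,0,1],
  [0,0,-0.037,0,0,0,1],
  [0,0,-0.045,0,0,0,1],
  [-0.001,0.004,-0.052,0,0,0,1],
  [-0.002,0.01,-0.058,0,0,0,1],
  [-0.004,0.017,-0.065,0,0,0,1],
  [-0.005,0.024,-0.075,0,0,0,1],
  [-0.007,0.031,-0.085,0,0,0,1],
  [-0.008,0.037,-0.095,0,0,0,1],
  [-0.01,0.043,-0.106,0,0,0,1],
  [-0.01,0.043,-0.106,0,0,0,1],
])

```text
clock: 8.75
tcp_pos: [0.5089, 0.1619, 0.3749]
eef_rot: [[-0.214, 0.977, 0.001], [0.977, 0.214, 0.0], [0.0, 0.001, -1.0]]
wrist_force: [-0.6, 0.3, 0.4]
finger_gap: 0.0
```

```bash
python3 look.py 5
```

```text
8.85 tip stand [1.488e-01 1.000e-04 2.020e-01] F [ 0.1  0.1 -0.2]
```

View pics/scene5c.png

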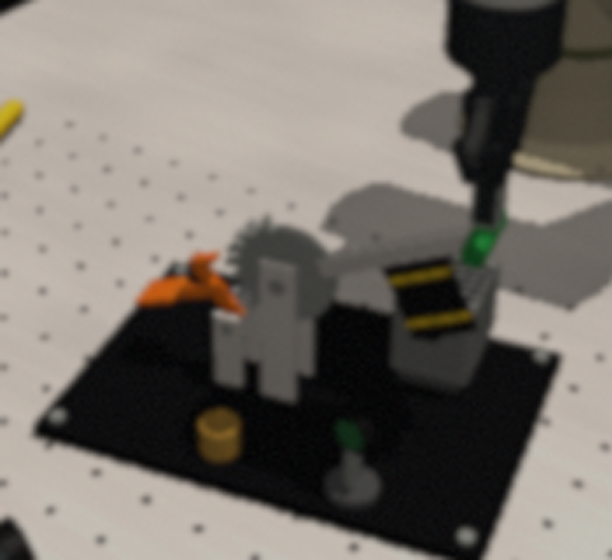

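The arm is halfway down and turning freely, with the bar under the fingertip at crop (483,245). Continuing to the stop.

Emit:
servo_tool([
  [-0.001,0.004,-0.01,0,0,0,1],
  [-0.002,0.008,-0.021,0,0,0,1],
  [-0.003,0.012,-0.034,0,0,0,1],
  [-0.003,0.014,-0.047,0,0,0,1],
  [-0.003,0.015,-0.058,0,0,0,1],
  [-0.003,0.016,-0.066,0,0,0,1],
  [-0.003,0.016,-0.07,0,0,0,1],
  [-0.003,0.016,-0.072,0,0,0,1],
  [-0.003,0.016,-0.073,0,0,0,1],
  [-0.003,0.016,-0.073,0,0,0,1],
  [-0.003,0.016,-0.073,0,0,0,1],
])

```text
clock: 10.22
tcp_pos: [0.5059, 0.1774, 0.303]
eef_rot: [[-0.213, 0.977, 0.001], [0.977, 0.213, -0.0], [-0.0, 0.0, -1.0]]
wrist_force: [-6.3, 0.4, 12.8]
finger_gap: 0.0
```

```bash
python3 look.py 6
```

```text
10.325 tip stand [ 0.1651 -0.0003  0.13  ] F [-5.4  1.  13. ]
```

View pics/scene6c.png

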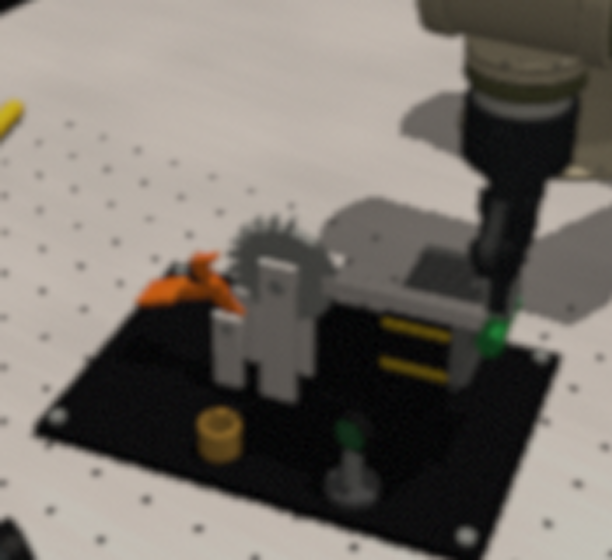

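The tip is at 130 mm, exactly where the bar's top should be with the arm level. The reaction has jumped to 13 N against a 2–4 N pivot, so the arm is on its stop and the plate covers the laser head. Retracting.

Emit:
servo_tool([
  [0,0,0.005,0,0,0,1],
  [0,0,0.02,0,0,0,1],
  [0,0,0.06,0,0,0,1],
  [0,0,0.11,0,0,0,1],
  [0,0,0.15,0,0,0,1],
  [0,0,0.17,0,0,0,1],
  [0,0,0.17,0,0,0,1],
  [0,0,0.17,0,0,0,1],
])

```text
clock: 11.32
tcp_pos: [0.5059, 0.1774, 0.4708]
eef_rot: [[-0.213, 0.977, -0.002], [0.977, 0.213, -0.0], [0.0, -0.002, -1.0]]
wrist_force: [-0.4, -0.4, 0.1]
finger_gap: 0.0002
```

```bash
python3 look.py 7; python3 - <<'E'
from h import *
s=load("scene7");st=np.load("stand.npz")
print(blobs(s,(45,120,40),(80,255,255),(300,170,385,310)))
for a in(.8,.84,.87,.9): print(a,proj(s,st["O"]+st["R"]@np.array([.165*np.cos(.9-a),0,.12+.165*np.sin(.9-a)])).round(1))
E
```

```text
11.425 tip stand [ 0.1652 -0.      0.2976] F [ 0.  -0.9  0.2]
[([346, 234, 12, 18, 107], [351.7, 242.8], ((352.0, 242.49998474121094), (7.200170993804932, 18.786653518676758), 24.443954467773438)), ([307, 271, 6, 7, 25], [309.3, 274.0], ((309.25, 273.75), (7.071067810058594, 3.535533905029297), 45.0))]
0.8 [351.8 237.6]
0.84 [351.8 239.7]
0.87 [351.8 241.3]
0.9 [351.6 242.9]
```

View pics/scene7c.png

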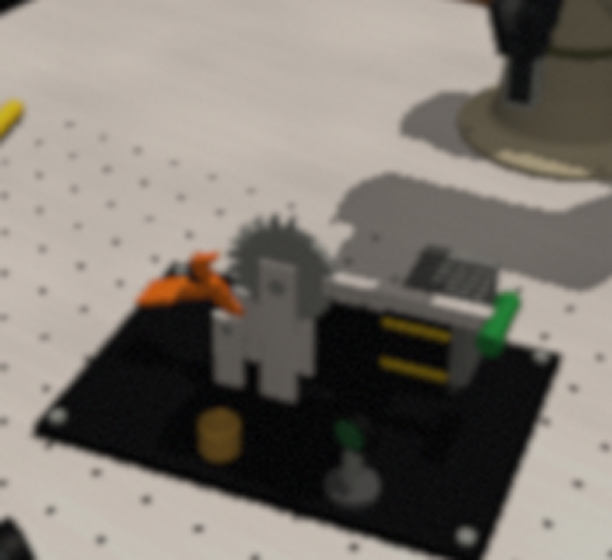

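View pics/top7c.png

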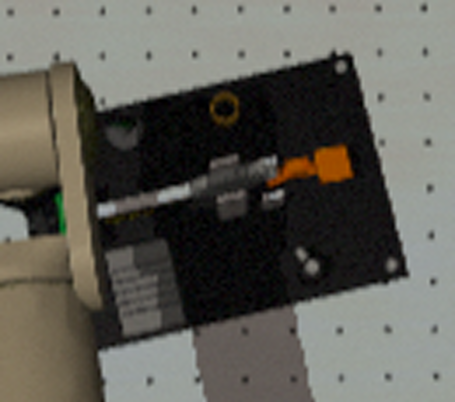

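The bar centre is at pixel (351.7,242.8). The model predicts (351.6,242.9) at 0.90 rad. The arm stayed down after release, the bystanders are where they were, and the robot is clear at 0 N. Handing in.

```bash
python3 -c "
from plant import robot
print(robot.close_job())"
```

```text
the job is handed in; nothing more can be done
None
```

The laser is blocked. I pressed the pawl tab down about 20 mm until the pawl was clear of the teeth. Then I pushed the green bar along its arc onto the stop, lifted the gripper clear and handed in at about 11.4 s of the 48 s allowed.

- **Pawl:** it was at about 0.33 rad, worked out from the fingertip height rather than measured directly. It stayed down after I released it, and the bar had not moved by then.
- **Arm:** on the stop, the reaction rose to about 13 N with the fingertip at 130 mm, the height expected with the arm level. After release, the bar's centre was at pixel (351.7, 242.8); 0.90 rad predicts (351.6, 242.9).
- **Robot clear:** the fingertips ended about 170 mm above the bar, with the force reading near zero.
- **Bystanders:** the loose items on the stand's plate look unmoved in the last pictures. I did not re-image the ones on the table, but the tool did not go near them.

The only mismatch was an early tab reading 4 mm lower than the given height, with the two camera rays missing by 7 mm. I used the pose from the plate's corners instead, which agreed with the bar to about 5 mm. No check failed.

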